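# Ease the tall sharpening stone back into its packed rack

### The job

Put the tall sharpening stone that stands on its own on the bench back into the wooden rack, between the two flat-topped stones: ease its tapered foot into the narrow gap so that it nudges the neighbours apart against the sprung stop, and press it down, gently and without forcing it, until it is fully home, its foot holding the sprung seat hidden in the groove under the row firmly down, upright and in line with the others. Do not topple or pull out the other stones, leave them standing upright in the rack, and leave the other things on the bench alone.

Things in the scene. Friction and masses are not known exactly. Their poses are not given: they have to be found in the camera images.
- tall: Tall sharpening stone on a wooden back, standing loose on the bench, 50 (x) by 26 (y, thickness) by 126 mm high, 0.14 to 0.28 kg. Its lowest 36 mm, the tongue, is only 22 mm wide (x, central). The foot is a blunt wedge: 12 mm thick at the very bottom, widening evenly to 26 mm at 22 mm up. Origin: centre of the underside, z up.
- plain_a: Flat-topped stone on end in the rack, loose: 50 (x) by 26 (y, thickness, along the row) by 60 mm high, 0.15 to 0.31 kg; long top edges chamfered (26 mm thick up to 52 mm, 16 mm at the top). At one end of the row of three, next to plain_b; which end varies. Origin: centre of the underside, z up.
- plain_b: Second flat-topped stone, same shape and size as plain_a, always the middle one of the three in the row. The gap between it and plain_a, where the tall stone goes, is about 6 to 11 mm at first, narrower than the tall stone. Origin: centre of the underside, z up.
- knobbed: Third stone of the row, at the end opposite plain_a: same body as plain_a, but with a round wooden knob (26 mm across) on top, 72 mm high in all. A gap of 6 to 11 mm lies between it and plain_b. Origin: centre of the underside, z up.
- rack: Wooden rack fixed to the bench, 100 (x) by 190 mm (y). The row runs along y, on ledges 32 mm above the bench, from a fixed end board (inner face y = -80 mm, 55 mm high, row within 2 mm of it) to the stop. Lips 10 mm high, 76 mm apart, front and back. A groove (|x| < 15 mm) takes the tall stone's tongue; all is waxed, friction about 0.25. Origin: underside centre, z up.
- stop (a joint): Sprung stop, an upright board (70 wide, 55 mm high) at the row's +y end. Value (m): 0 at rest, inner face at rack y = 18 mm, within 4 mm of the row; grows as it is pushed away to rack +y, at most 0.045. The spring presses towards the row with 8 N at 0 and 0.2 N more per mm. It must give way, as the row's free room is less than the tall stone's thickness.
- stop_face (a point): Centre of the stop's inner face (the face towards the row), 60 mm above the bench.
- groove (a point): Middle of the groove, level with the ledges, axes as the rack's. In the groove under the row lies a sprung seat strip, hidden by it: the tall stone's foot must push it 3 mm down to its rigid end (1.2 N starts it, 1.8 N has it half down, 2.4 N fully). Its height varies and is not given: when up, it is anywhere from 2 to 22 mm below this point. The pinch of the row (4 to 6 N of friction) then holds the stone down.
- cup: Black drinking cup, 82 mm across, 105 mm high, a bystander. Origin: centre of the underside.
- file: Flat file with a wooden handle lying on the bench, about 250 mm long along x, a bystander. Origin: on the bench near its middle.
- pliers: Small pliers lying on the bench, about 150 mm long along x, a bystander. Origin: at the pivot, underside.
- slip: Plain grey slip stone lying flat, 90 by 45 by 18 mm, a bystander. Origin: centre of the underside.
- burnisher: Burnisher with a dark wooden handle lying on the bench, about 200 mm long along x, a bystander. Origin: on the bench near its middle.
- oil: Small amber bottle, 44 mm across, 100 mm high, a bystander. Origin: centre of the underside.
Things that resemble listed ones, but are neither listed nor needed, are in the scene too. What is shaped like the tall but turquoise is not meant.

How it is judged:
By the outcome, as a careful person would: the job done as asked, in the order asked, and still so for the second after the job is handed in, with the robot touching nothing.
It also fails if it takes over 59 s, if anything falls off the work surface, if the arm or the gripper's body presses on something with over 40 N, if the wrist force passes 120 N, or if a joint passes its speed limit or range.

### The arm

A 6-joint arm with a two-finger parallel gripper is mounted at the origin on the work surface. World frame = base frame: x ahead of the robot, y to its left, z up, the work surface at z = 0. Lengths are in mm, angles in rad, forces in N, time in s.
With the tool pointing down it reaches from about 350 to 725 mm from the base axis. Payload 4.3 kg.
Tool frame: the origin (TCP) lies midway between the tips of the shut fingers; the grasp point (between the pads) lies ctrl.grip_depth behind it (ctrl.grip_depth is the distance from the TCP to the grasp point, in mm); z points along the fingers, y is the line along which they close (so a half turn about z gives the same grasp; the last joint's range is limited). The gripper opens to 85 mm and grips with 20 to 120 N. Pads are 22 mm wide; open, the fingers measure 114 mm over their backs; the gripper's body (76 mm by 85 mm) begins 54 mm behind the grasp point. The pads swing forward as they close: fully open they stand 13 mm farther back than shut.
Start: joints at [1.029, 0.377, 0.081, 1.274, 0, 1.46], TCP at [240.653, 522.258, 231.329] pointing down, gripper open.
Joint ranges: [-2.72, 2.72], [-0.84, 1.66], [-1.02, 1.22], [-1.77, 2.12], [-1.37, 1.28], [-3.14, 3.14]. Speed limits (rad/s): [2.57, 2.57, 3.14, 3.14, 3.14, 3.14].

### API

Orientations are given as a unit quaternion [w, x, y, z].
In Python, from cell import sensors, eyes, ticket, ctrl gives the robot as it stands.
- The arm moves only by the tool arm_command, never from a script. Its arguments are lists of equal length, an entry for each row: "travel": the shift along the tool's x, y, z each as a share of 0.2 m, from -1 to 1, a list of three; "delta_rot": the turn, a rotation vector about the tool's x, y, z each as a share of pi rad, from -1 to 1, a list of three. A call has 1 to 8 rows; each row is the pose to reach, as a shift and turn from the pose commanded when the call began, along the tool's axes at that moment, turning the shorter way round; what a row does not reach only later rows make up. A row lasts 1/12 s, in which the tool goes at most 41.7 mm and 7.16 degrees, less where a joint would pass 70% of its speed; a pose out of reach is approached as far as the arm can. A call with a number of a shift or a turn outside -1 to 1 is refused whole. A call with a gripper value outside its range is refused whole. "claw" is the opening, from -1 (shut) to 1 (fully open), set as the call begins (left out, the last holds). The fingers move at their own pace and stop on an object; the grip force is fixed at half the most. Time passes only in rows, so rows that repeat a pose let the fingers close. It gives the time, the measured TCP pose, the force, the opening and the grip force at its end, in the units of the state.
- sensors.sense(): the state, without advancing time (a new reading comes with each control period).
- eyes.capture(name): name is "scene" or "side" or "wrist"; returns the picture (480x640x3 uint8, red, green, blue); there is no depth.
- eyes.camera_info(name): a dict with "fx", "fy", "cx", "cy" (pixels), "k1" (the pictures are not rectified: a ray, as slopes to the right and down, at radius r is drawn at 1 + k1 r^2 times it, then the intrinsics apply), "xyz" and "attitude" of the camera in the world. Camera axes: x right, y down, z forward; pixel columns grow to the right and rows downward; lengths in mm; the calibration is good to about 2 mm. A picture is of the moment at which its call begins: read the wrist's pose just before it. camera_info takes no time and is no camera call; for the wrist camera it gives the pose at the moment of the call.
- ticket.close_job(): hands the job in; it is judged then, once.
The state is a dict: "clock": time; "joint_positions": joint angles; "dq": joint speeds; "tau": joint torques, N m; "tcp_pos": TCP position; "ee_rot": TCP orientation; "ft_force": force on the tool from outside, world axes, zero at the start; "torque": the same for the moment, N m; "gripper_width": finger opening in mm; "finger_force": force on a finger pad.
Only numpy, scipy, OpenCV 4.12 (cv2) and the standard library are available. Lean on these libraries where they do the work, as an engineer would, in place of code of your own. Each camera call takes 0.05 s, during which the arm holds its last target. There are 200 camera calls.

## Working session

There is one attempt and no reset: what is moved stays moved. The work goes in short steps, Python scripts to look and compute and a tool call to move; the robot and the scene stay as the last step left them, time stands still between calls to the robot, and variables do not carry over. Pictures are saved under pics/ and viewed, at most 10 in all, crops included, and the job is handed in when it is done.

Besides the shell and the picture viewer there is one more tool, called after ">>>" as name(argument=value, ...), one argument or row to a line, values as JSON. arm_command: Moves the arm, as the interface text tells. Shift numbers are shares of 0.2 m and turn numbers shares of pi rad, none past 1 either way. Its arguments: {"type":"object","properties":{"travel":{"type":"array"},"delta_rot":{"type":"array"},"claw":{"type":"number"}},"required":["travel","delta_rot"]}

```bash
ls; mkdir -p pics
python3 - <<'E'
from cell import sensors, eyes, ticket, ctrl
import cv2
print(ctrl.grip_depth, sensors.sense())
for n in("scene","side"):
    print(eyes.camera_info(n)); cv2.imwrite(f"pics/{n}1.png",eyes.capture(n)[:,:,::-1])
print(eyes.camera_info("wrist"))
E
```

```text
pics
18.700000000000003 {'clock': 0.0, 'joint_positions': array([1.02869684e+00, 3.78075752e-01, 7.96164966e-02, 1.27443504e+00,
       1.19823736e-05, 1.46051840e+00]), 'dq': array([ 0.00055335, -0.00040174, -0.00142454, -0.00112497,  0.00139347,
        0.0009157 ]), 'tau': array([-3.03026263e-04, -4.63604701e+01,  2.69874322e+01,  2.09643203e-02,
        2.18946747e-05, -3.70687758e-06]), 'tcp_pos': array([240.28059508, 521.64389608, 230.35002781]), 'ee_rot': array([-3.41807119e-04,  2.14237035e-01,  9.76781138e-01, -9.91753636e-04]), 'ft_force': array([-0.26099126, -0.92494262,  0.96158443]), 'torque': array([ 0.02799789, -0.00304379, -0.00575336]), 'finger_force': 0.0, 'gripper_width': 85.6051619489482}
{'fx': 475.88528470892925, 'fy': 475.88528470892925, 'cx': 314.65902829067994, 'cy': 237.0722156480342, 'k1': -0.11270052898435041, 'xyz': array([1124.98915967,  519.13924376,  890.62248867]), 'attitude': array([-0.14919268,  0.41892448,  0.84217286, -0.30494049])}
{'fx': 504.2803281649066, 'fy': 504.2803281649066, 'cx': 313.3862110025136, 'cy': 233.59711278692993, 'k1': 0.04409506264898025, 'xyz': array([ 299.79324444, -702.04849492,  623.46829399]), 'attitude': array([-0.46520689,  0.86874628, -0.15378198,  0.07220494])}
{'fx': 389.91352414643796, 'fy': 389.91352414643796, 'cx': 321.06429748874973, 'cy': 244.2510147023494, 'k1': -0.001781187985920215, 'xyz': array([175.66614783, 550.58793807, 373.70360396]), 'attitude': array([0.11961901, 0.83361638, 0.5339474 , 0.07533396])}
```

View pics/scene1.png

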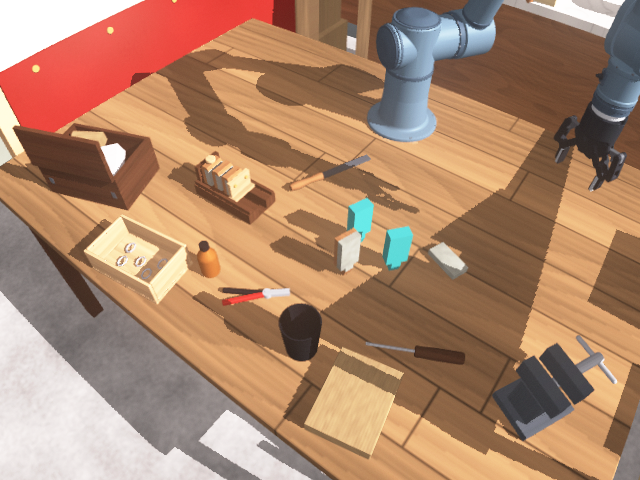

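View pics/side1.png

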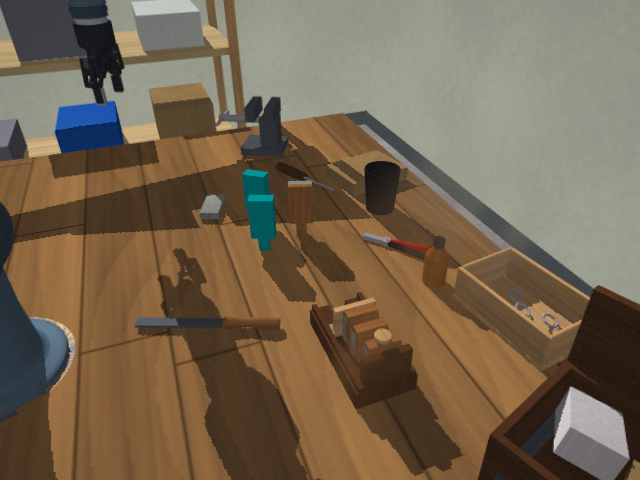

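The scene view shows the wood-and-grey tall stone at about (347,250), with turquoise decoys at (360,218) and (398,248). The rack is at about (235,185). The side view has the tall stone at (300,205) and the rack at (362,345). Next I'll enlarge these crops.

```bash
cat > h.py <<'E'
import numpy as np, cv2
from scipy.spatial.transform import Rotation as R
def rot(q): return R.from_quat(np.roll(q,-1))
def ray(ci,uv):
    d=np.array([(uv[0]-ci['cx'])/ci['fx'],(uv[1]-ci['cy'])/ci['fy']]); s=d.copy()
    for _ in range(20): s=d/(1+ci['k1']*(s@s))
    return rot(ci['attitude']).apply([s[0],s[1],1.])
def onz(ci,uv,z):
    d=ray(ci,uv); return ci['xyz']+d*(z-ci['xyz'][2])/d[2]
def proj(ci,p):
    c=rot(ci['attitude']).inv().apply(np.asarray(p,float)-ci['xyz']); s=c[...,:2]/c[...,2:]
    s=s*(1+ci['k1']*(s**2).sum(-1,keepdims=True)); return s*[ci['fx'],ci['fy']]+[ci['cx'],ci['cy']]
E
python3 - <<'E'
import cv2,numpy as np
a=cv2.imread('pics/scene1.png');b=cv2.imread('pics/side1.png')
f=lambda i,x,y:cv2.resize(i[y:y+75,x:x+100],(400,300),interpolation=cv2.INTER_CUBIC)
cv2.imwrite('pics/m1.png',np.vstack([np.hstack([f(a,185,145),f(a,310,200)]),np.hstack([cv2.resize(b[285:405,300:460],(400,300),interpolation=cv2.INTER_CUBIC),f(b,250,165)])]))
E
```

```text
(no output)
```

View pics/m1.png

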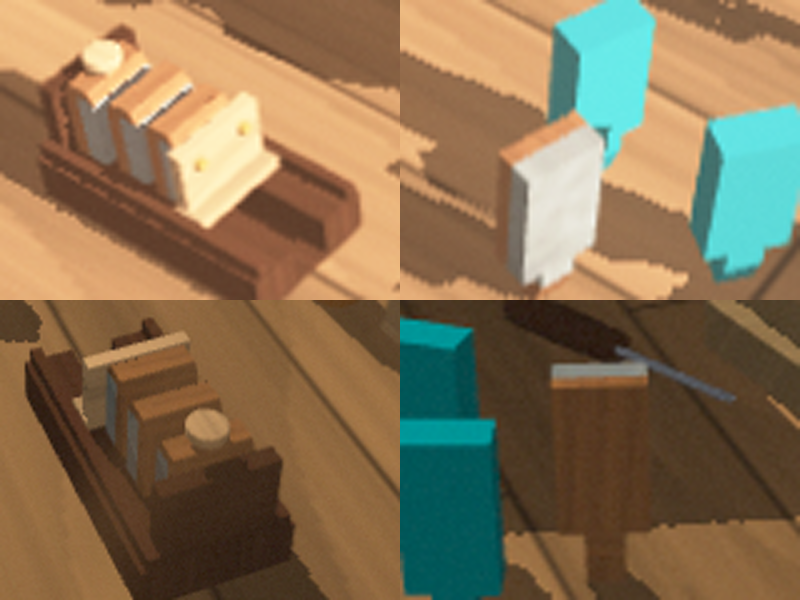

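Run:
```python
from h import *
from cell import eyes
A=eyes.camera_info('scene');B=eyes.camera_info('side')
def P(ci,l,z):
    for p in l: print(onz(ci,p,z).round(0)[:2],end=' ')
    print()
P(A,[(334.25,237.5),(353.75,227.5),(361.2,233.2),(340.5,242)],126)
P(B,[(287.75,181),(312,181),(312.5,187),(287.75,187.5)],126)
print('knob');P(A,[(210.75,157.5)],104);P(B,[(382.8,335)],104)
print('stop');P(A,[(226.2,183.8),(249.5,168.8)],87);P(B,[(332.8,308.2),(374.8,298.2)],87)
print('rack -y outer');P(B,[(362,361),(412,347)],87)
```

```text
[598. 166.] [550. 183.] [554. 205.] [600. 184.] 
[556. 207.] [603. 188.] [596. 163.] [547. 180.] 
knob
[ 557. -245.] 
[ 556. -247.] 
stop
[ 591. -161.] [ 517. -152.] 
[ 517. -153.] [ 588. -154.] 
rack -y outer
[ 516. -267.] [ 593. -267.]
```

```bash
cat >> h.py <<'E'
def goal(xyz,yx,s=None):
    """xyz TCP mm, yx = angle (rad) of tool x axis in world, pointing down"""
    from cell import sensors
    s=s or sensors.sense(); r=rot(s['ee_rot'])
    c,n=np.cos(yx),np.sin(yx)
    g=R.from_matrix(np.array([[c,n,0],[n,-c,0],[0,0,-1.]]))
    print('travel',(r.inv().apply(np.array(xyz)-s['tcp_pos'])/200).round(4),'rot',((r.inv()*g).as_rotvec()/np.pi).round(4))
E
python3 - <<'E'
from h import *
from cell import eyes,sensors
s=sensors.sense();r=rot(s['ee_rot']);print(r.as_matrix().round(2))
w=eyes.camera_info('wrist')
print('cam in tool',r.inv().apply(w['xyz']-s['tcp_pos']).round(1),(r.inv()*rot(w['attitude'])).as_matrix().round(2))
A=eyes.camera_info('scene')
print(onz(A,(360.7,205.5),126),onz(A,(397,230),126))
goal([560,-110,260],0.0); goal([560,-110,260],np.pi)
E
```

```text
[[-0.91  0.42 -0.  ]
 [ 0.42  0.91 -0.  ]
 [ 0.   -0.   -1.  ]]
cam in tool [  70.8   -1.1 -143.2] [[ 0.   -0.96 -0.28]
 [ 1.    0.   -0.  ]
 [ 0.   -0.28  0.96]]
[487.83625721 159.46517316 126.        ] [500.89394931 260.5950984  126.        ]
travel [-2.7735 -2.2    -0.1442] rot [-3.000e-04  8.000e-04  8.626e-01]
travel [-2.7735 -2.2    -0.1442] rot [-0.0006 -0.0002 -0.1374]
```

>>> arm_command(
  travel=[
    [-0.97, -0.86, -0.05],
    [-0.97, -0.86, -0.05],
    [-0.97, -0.86, -0.05],
    [-0.97, -0.86, -0.05],
    [-0.97, -0.86, -0.05],
    [-0.97, -0.86, -0.05],
    [-0.97, -0.86, -0.05],
    [-0.97, -0.86, -0.05],
  ],
  delta_rot=[
    [0, 0, 0],
    [0, 0, 0],
    [0, 0, 0],
    [0, 0, 0],
    [0, 0, 0],
    [0, 0, 0],
    [0, 0, 0],
    [0, 0, 0],
  ],
)

```text
clock: 0.77
tcp_pos: [345.6, 282.6, 241.3]
ee_rot: [-0.0, 0.217, 0.976, -0.0]
ft_force: [0.3, 0.3, -0.2]
gripper_width: 85.5
finger_force: 0.0
```

>>> arm_command(
  travel=[
    [-0.97, -0.86, -0.05],
    [-0.97, -0.86, -0.05],
    [-0.97, -0.86, -0.05],
    [-0.97, -0.86, -0.05],
    [-0.97, -0.86, -0.05],
    [-0.97, -0.86, -0.05],
    [-0.97, -0.86, -0.05],
    [-0.97, -0.86, -0.05],
  ],
  delta_rot=[
    [0, 0, 0],
    [0, 0, 0],
    [0, 0, 0],
    [0, 0, 0],
    [0, 0, 0],
    [0, 0, 0],
    [0, 0, 0],
    [0, 0, 0],
  ],
)

```text
clock: 1.43
tcp_pos: [450.4, 46.4, 251.0]
ee_rot: [0.0, 0.216, 0.976, 0.0]
ft_force: [0.2, 0.3, 0.4]
gripper_width: 85.5
finger_force: 0.0
```

```bash
python3 -c "
from h import *
goal([545,-190,270],np.pi)"
```

```text
travel [-0.9271 -0.8725 -0.0955] rot [ 1.000e-04  0.000e+00 -1.385e-01]
```

>>> arm_command(
  travel=[
    [-0.927, -0.873, -0.0955],
    [-0.927, -0.873, -0.0955],
    [-0.927, -0.873, -0.0955],
    [-0.927, -0.873, -0.0955],
    [-0.927, -0.873, -0.0955],
    [-0.927, -0.873, -0.0955],
    [-0.927, -0.873, -0.0955],
    [-0.927, -0.873, -0.0955],
  ],
  delta_rot=[
    [0, 0, -0.1385],
    [0, 0, -0.1385],
    [0, 0, -0.1385],
    [0, 0, -0.1385],
    [0, 0, -0.1385],
    [0, 0, -0.1385],
    [0, 0, -0.1385],
    [0, 0, -0.1385],
  ],
)

```text
clock: 2.1
tcp_pos: [546.3, -189.7, 269.4]
ee_rot: [0.0, -0.001, 1.0, 0.0]
ft_force: [-0.3, 0.0, 0.5]
gripper_width: 85.4
finger_force: 0.0
```

Run:
```python
from h import *
from cell import eyes,sensors
import json
s=sensors.sense();w=eyes.camera_info('wrist');print(s['tcp_pos'],s['dq'].round(3))
json.dump({k:(v.tolist() if hasattr(v,'tolist') else v) for k,v in w.items()},open('w1.json','w'))
im=eyes.capture('wrist')[:,:,::-1];cv2.imwrite('pics/w1.png',im)
```

```text
[ 546.29362453 -189.69468296  269.35573598] [ 0.047 -0.045 -0.071  0.012  0.03   0.022]
```

View pics/w1.png

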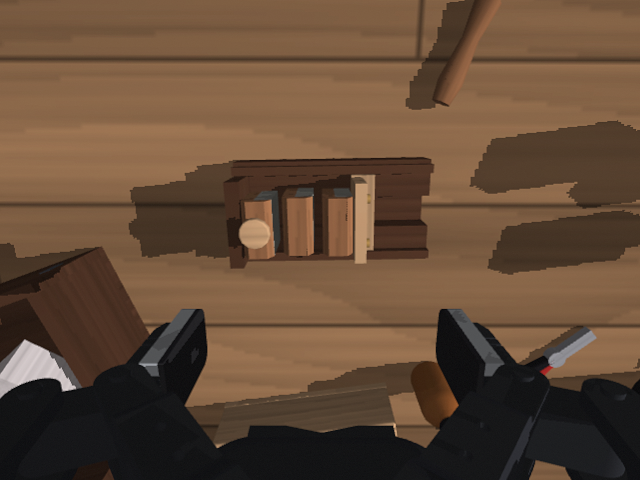

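The wrist view shows the knob at (254,234), plain_b near x=300, plain_a near x=340 and the stop at x≈360. Next I'll enlarge that area.

```bash
python3 -c "
import cv2
i=cv2.imread('pics/w1.png')[145:275,220:380];i=cv2.convertScaleAbs(cv2.resize(i,(720,585),interpolation=cv2.INTER_CUBIC),alpha=1.5,beta=15)
cv2.imwrite('pics/w1c.png',i)"
```

```text
(no output)
```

View pics/w1c.png

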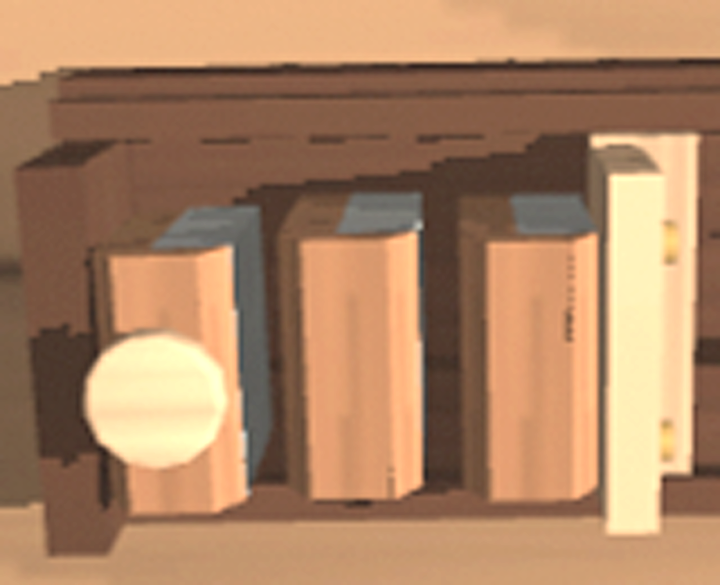

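Run:
```python
from h import *
import json
w=json.load(open('w1.json'));w={k:np.array(v) if isinstance(v,list) else v for k,v in w.items()}
def P(n,l,z):
    print(n,*[onz(w,(220+u/4.5,145+v/4.5),z).round(1)[:2] for u,v in l])
P('knob',[(156,398)],104)
P('knobbed top R far/near',[(200,250),(218,512)],92); P('knobbed right edge',[(236,243),(250,497)],84)
P('b top L',[(300,238),(312,498)],92);P('b top R',[(385,235),(392,498)],92);P('b edgeL R',[(282,232),(292,488),(420,230),(424,490)],84)
P('a top L',[(486,240),(490,500)],92);P('a top R',[(570,240),(574,500)],92);P('a edge L R',[(462,235),(470,490),(597,235),(597,490)],84)
P('stop inner',[(608,172),(607,532)],87);P('stop outer',[(660,175),(659,532)],87)
P('end inner',[(90,168),(125,520)],87);P('end outer',[(18,168),(48,553)],87)
```

```text
knob [ 555.9 -245.1]
knobbed top R far/near [ 530.8 -237.9] [ 581.7 -236.4]
knobbed right edge [ 530.8 -232.2] [ 581.2 -231.1]
b top L [ 528.5 -219.4] [ 578.8 -218.2]
b top R [ 527.9 -203.7] [ 578.7 -202.8]
b edgeL R [ 528.7 -223.4] [ 579.3 -222.8] [ 528.3 -197.5] [ 579.7 -196.8]
a top L [ 528.8 -185.2] [ 579.1 -184. ]
a top R [ 528.8 -169.7] [ 579.1 -167.9]
a edge L R [ 529.2 -189.5] [ 579.7 -187.8] [ 529.2 -164.1] [ 579.6 -162.9]
stop inner [ 517.  -162.6] [ 587.3 -160.9]
stop outer [ 517.5 -153. ] [ 587.3 -150.7]
end inner [ 516.4 -258.3] [ 585.  -255.3]
end outer [ 516.5 -271.6] [ 591.9 -270.8]
```

```bash
python3 -c "
from h import *
goal([575.5,184.5,230],np.pi-.37)"
```

```text
travel [-0.1575  1.8598  0.2003] rot [ 0.0005 -0.0003  0.1189]
```

>>> arm_command(
  travel=[
    [-0.08, 0.93, 0.1],
    [-0.08, 0.93, 0.1],
    [-0.08, 0.93, 0.1],
    [-0.08, 0.93, 0.1],
    [-0.08, 0.93, 0.1],
    [-0.08, 0.93, 0.1],
  ],
  delta_rot=[
    [0, 0, 0.119],
    [0, 0, 0.119],
    [0, 0, 0.119],
    [0, 0, 0.119],
    [0, 0, 0.119],
    [0, 0, 0.119],
  ],
)

```text
clock: 2.65
tcp_pos: [557.8, 6.0, 249.7]
ee_rot: [-0.002, 0.179, 0.984, 0.002]
ft_force: [0.1, -0.2, -0.4]
gripper_width: 85.4
finger_force: 0.0
```

```bash
python3 -c "
from h import *
goal([575.5,184.5,200],np.pi-.37)"
```

```text
travel [0.2309 0.8657 0.2517] rot [ 0.0009 -0.0012  0.0031]
```

>>> arm_command(
  travel=[
    [0.231, 0.866, 0.2],
    [0.231, 0.866, 0.2],
    [0.231, 0.866, 0.2],
    [0.231, 0.866, 0.2],
    [0.231, 0.866, 0.2],
    [0.231, 0.866, 0.2],
    [0.231, 0.866, 0.2],
    [0.231, 0.866, 0.2],
  ],
  delta_rot=[
    [0, 0, 0],
    [0, 0, 0],
    [0, 0, 0],
    [0, 0, 0],
    [0, 0, 0],
    [0, 0, 0],
    [0, 0, 0],
    [0, 0, 0],
  ],
)

```text
clock: 3.32
tcp_pos: [578.5, 175.9, 210.7]
ee_rot: [-0.0, 0.184, 0.983, -0.0]
ft_force: [-0.0, -0.4, 0.2]
gripper_width: 85.5
finger_force: 0.0
```

Run:
```python
from h import *
from cell import eyes
s=eyes.camera_info('wrist');w=s
im=eyes.capture('wrist')[:,:,::-1].copy()
c,n=np.cos(-.37),np.sin(-.37)
box=np.array([[575.5+c*a-n*b,184.5+n*a+c*b,126] for a,b in((-25,-13),(25,-13),(25,13),(-25,13))])
q=proj(w,box);cv2.polylines(im,[(q).round().astype(int)],True,(0,0,255),1);cv2.imwrite('pics/w2.png',im);print(q.round(0))
goal([575.5,184.5,94],np.pi-.37)
```

```text
[[313. 201.]
 [313. 280.]
 [355. 280.]
 [357. 201.]]
travel [0.0327 0.0369 0.5848] rot [-0.      0.0001 -0.0002]
```

View pics/w2.png

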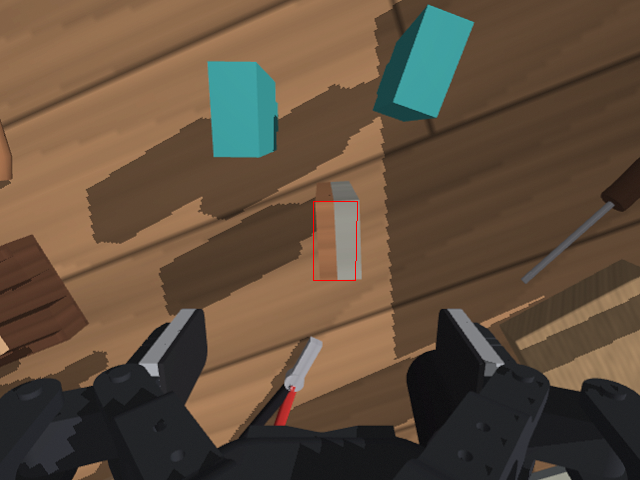

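The overlay sits on the tall stone's top at (313–357, 201–280), so the estimate is good to about 1 mm. The dark shape by the right finger may be the cup, so I'll check the clearance.

```bash
python3 -c "
from h import *
from cell import eyes
A=eyes.camera_info('scene');B=eyes.camera_info('side')
print(onz(A,(301,318),105),onz(B,(382,169),105))"
```

```text
[781.08130524 221.6910278  105.        ] [783.02652737 221.93649139 105.        ]
```

>>> arm_command(
  travel=[
    [0.033, 0.037, 0.2],
    [0.033, 0.037, 0.4],
    [0.033, 0.037, 0.5],
    [0.033, 0.037, 0.584],
    [0.033, 0.037, 0.584],
    [0.033, 0.037, 0.584],
    [0.033, 0.037, 0.584],
  ],
  delta_rot=[
    [0, 0, 0],
    [0, 0, 0],
    [0, 0, 0],
    [0, 0, 0],
    [0, 0, 0],
    [0, 0, 0],
    [0, 0, 0],
  ],
)

```text
clock: 3.95
tcp_pos: [577.1, 184.2, 95.3]
ee_rot: [0.001, 0.185, 0.983, 0.0]
ft_force: [0.2, 0.0, -0.8]
gripper_width: 85.4
finger_force: 0.0
```

>>> arm_command(
  travel=[
    [0, 0, 0],
    [0, 0, 0],
    [0, 0, 0],
    [0, 0, 0],
    [0, 0, 0],
    [0, 0, 0],
    [0, 0, 0],
    [0, 0, 0],
  ],
  delta_rot=[
    [0, 0, 0],
    [0, 0, 0],
    [0, 0, 0],
    [0, 0, 0],
    [0, 0, 0],
    [0, 0, 0],
    [0, 0, 0],
    [0, 0, 0],
  ],
  claw=-1,
)

```text
clock: 4.62
tcp_pos: [576.2, 185.0, 94.2]
ee_rot: [0.0, 0.184, 0.983, 0.0]
ft_force: [-0.6, -0.1, 4.8]
gripper_width: 24.8
finger_force: 59.7
```

>>> arm_command(
  travel=[
    [0, 0, -0.1],
    [0, 0, -0.25],
    [0, 0, -0.45],
    [0, 0, -0.65],
    [0, 0, -0.8],
    [0, 0, -0.85],
    [0, 0, -0.85],
    [0, 0, -0.85],
  ],
  delta_rot=[
    [0, 0, 0],
    [0, 0, 0],
    [0, 0, 0],
    [0, 0, 0],
    [0, 0, 0],
    [0, 0, 0],
    [0, 0, 0],
    [0, 0, 0],
  ],
)

```text
clock: 5.28
tcp_pos: [576.0, 184.8, 263.0]
ee_rot: [-0.0, 0.184, 0.983, -0.0]
ft_force: [0.1, -0.4, -3.7]
gripper_width: 25.2
finger_force: 59.6
```

```bash
python3 -c "
from h import *
goal([554.2,-193.2,264],np.pi+.022)"
```

```text
travel [-0.5825 -1.8011 -0.0047] rot [-0.     -0.     -0.1249]
```

>>> arm_command(
  travel=[
    [-0.06, -0.18, 0],
    [-0.16, -0.5, 0],
    [-0.26, -0.8, 0],
    [-0.3, -0.93, 0],
    [-0.3, -0.93, 0],
    [-0.3, -0.93, 0],
    [-0.3, -0.93, 0],
    [-0.3, -0.93, 0],
  ],
  delta_rot=[
    [0, 0, 0],
    [0, 0, 0],
    [0, 0, 0],
    [0, 0, 0],
    [0, 0, 0],
    [0, 0, 0],
    [0, 0, 0],
    [0, 0, 0],
  ],
)

```text
clock: 5.95
tcp_pos: [563.4, -9.9, 261.5]
ee_rot: [-0.002, 0.184, 0.983, 0.0]
ft_force: [0.3, 0.4, -2.2]
gripper_width: 25.3
finger_force: 60.2
```

>>> arm_command(
  travel=[
    [-0.06, -0.18, 0],
    [-0.14, -0.43, 0],
    [-0.22, -0.7, 0],
    [-0.28, -0.87, 0],
    [-0.28, -0.87, 0],
    [-0.28, -0.87, 0],
    [-0.28, -0.87, 0],
    [-0.28, -0.87, 0],
  ],
  delta_rot=[
    [0, 0, -0.02],
    [0, 0, -0.05],
    [0, 0, -0.08],
    [0, 0, -0.11],
    [0, 0, -0.125],
    [0, 0, -0.125],
    [0, 0, -0.125],
    [0, 0, -0.125],
  ],
)

```text
clock: 6.62
tcp_pos: [553.8, -190.8, 262.8]
ee_rot: [-0.001, -0.012, 1.0, 0.001]
ft_force: [0.1, 0.5, -1.7]
gripper_width: 25.0
finger_force: 60.5
```

```bash
python3 -c "
from h import *
from cell import sensors,eyes
print(sensors.sense()['dq'].round(3))
goal([554.2,-193.2,200],np.pi+.022)"
```

```text
[ 0.014 -0.01  -0.002  0.002 -0.003 -0.004]
travel [-0.0021 -0.0125  0.3142] rot [ 0.0005 -0.0004  0.0005]
```

>>> arm_command(
  travel=[
    [0, -0.012, 0.15],
    [0, -0.012, 0.3],
    [0, -0.012, 0.34],
    [0, -0.012, 0.34],
    [0, -0.012, 0.34],
    [0, -0.012, 0.34],
  ],
  delta_rot=[
    [0, 0, 0],
    [0, 0, 0],
    [0, 0, 0],
    [0, 0, 0],
    [0, 0, 0],
    [0, 0, 0],
  ],
)

```text
clock: 7.12
tcp_pos: [554.9, -194.8, 197.5]
ee_rot: [0.001, -0.012, 1.0, -0.001]
ft_force: [0.2, -0.1, -2.7]
gripper_width: 25.3
finger_force: 60.4
```

Run:
```python
from h import *
from cell import eyes,sensors
a=eyes.capture('side')[:,:,::-1];b=eyes.capture('wrist')[:,:,::-1];c=eyes.capture('scene')[:,:,::-1]
f=lambda i,x,y,w,h:cv2.convertScaleAbs(cv2.resize(i[y:y+h,x:x+w],(400,300),interpolation=cv2.INTER_CUBIC),alpha=1.4)
cv2.imwrite('pics/m2.png',np.vstack([np.hstack([f(a,300,225,200,150),f(c,170,90,160,120)]),np.hstack([f(b,200,140,240,180),f(b,0,0,640,480)])]))
goal([554.2,-193.2,180],np.pi+.022);s=sensors.sense();print(s['tcp_pos'],s['ft_force'],s['torque'])
```

```text
travel [0.0039 0.0117 0.0873] rot [-0.0004  0.001   0.0001]
[ 554.97280041 -195.49454719  197.46486725] [ 0.77641384 -0.46498481 -3.26385148] [-0.03456026  0.01984647  0.01351606]
```

View pics/m2.png

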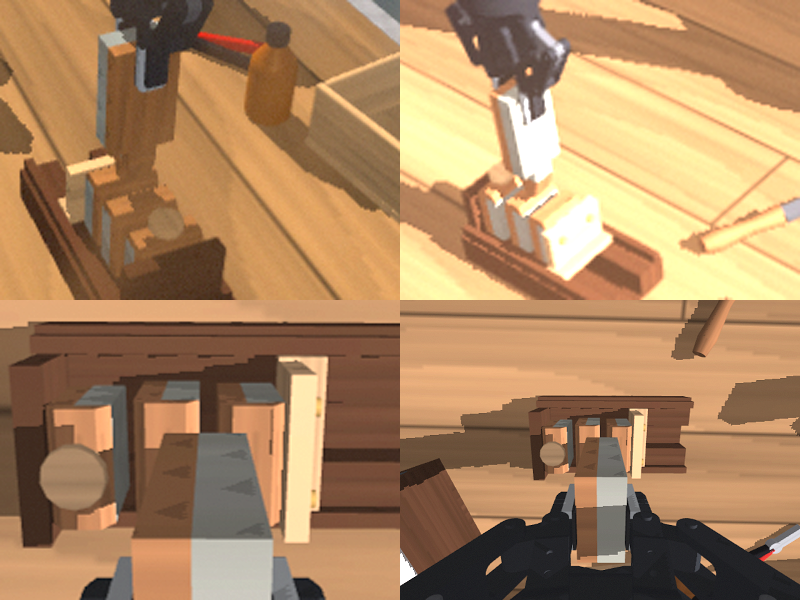

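Run:
```python
from h import *
from cell import eyes,sensors
w=eyes.camera_info('wrist');s=sensors.sense();x,y,z=s['tcp_pos']
for h in(36-94.2,126-94.2): print(proj(w,[[x-25,y-13+.5,z+h],[x-25,y+13+.5,z+h]]).round(1))
```

```text
[[300.9 221. ]
 [350.  222.1]]
[[285.8 287. ]
 [370.3 288.9]]
```

>>> arm_command(
  travel=[
    [0.003, 0.011, 0.03],
    [0.003, 0.011, 0.05],
    [0.003, 0.011, 0.065],
    [0.003, 0.011, 0.075],
    [0.003, 0.011, 0.075],
    [0.003, 0.011, 0.075],
  ],
  delta_rot=[
    [0, 0, 0],
    [0, 0, 0],
    [0, 0, 0],
    [0, 0, 0],
    [0, 0, 0],
    [0, 0, 0],
  ],
)

```text
clock: 7.77
tcp_pos: [553.0, -193.1, 180.4]
ee_rot: [-0.0, -0.011, 1.0, 0.0]
ft_force: [0.7, -0.2, -1.4]
gripper_width: 25.5
finger_force: 60.7
```

```bash
python3 -c "
from h import *
goal([554.2,-193.3,172],np.pi+.022)"
```

```text
travel [-0.0061 -0.001   0.0419] rot [ 0.     -0.0001 -0.    ]
```

>>> arm_command(
  travel=[
    [-0.005, 0, 0.01],
    [-0.005, 0, 0.02],
    [-0.005, 0, 0.03],
    [-0.005, 0, 0.04],
    [-0.005, 0, 0.05],
    [-0.005, 0, 0.05],
  ],
  delta_rot=[
    [0, 0, 0],
    [0, 0, 0],
    [0, 0, 0],
    [0, 0, 0],
    [0, 0, 0],
    [0, 0, 0],
  ],
)

```text
clock: 8.27
tcp_pos: [554.8, -194.9, 170.9]
ee_rot: [0.001, -0.011, 1.0, -0.002]
ft_force: [0.9, -5.9, -1.3]
gripper_width: 25.0
finger_force: 61.0
```

>>> arm_command(
  travel=[
    [0, 0, 0.01],
    [0, 0, 0.02],
    [0, 0, 0.03],
    [0, 0, 0.04],
    [0, 0, 0.05],
    [0, 0, 0.05],
  ],
  delta_rot=[
    [0, 0, 0],
    [0, 0, 0],
    [0, 0, 0],
    [0, 0, 0],
    [0, 0, 0],
    [0, 0, 0],
  ],
)

```text
clock: 8.77
tcp_pos: [555.6, -195.2, 162.2]
ee_rot: [0.002, -0.011, 1.0, -0.002]
ft_force: [-0.6, -5.6, 4.0]
gripper_width: 24.9
finger_force: 61.4
```

>>> arm_command(
  travel=[
    [-0.004, 0, 0.01],
    [-0.004, 0, 0.02],
    [-0.004, 0, 0.03],
    [-0.004, 0, 0.04],
    [-0.004, 0, 0.05],
    [-0.004, 0, 0.05],
  ],
  delta_rot=[
    [0, 0, 0],
    [0, 0, 0],
    [0, 0, 0],
    [0, 0, 0],
    [0, 0, 0],
    [0, 0, 0],
  ],
)

```text
clock: 9.27
tcp_pos: [555.9, -193.6, 151.1]
ee_rot: [0.001, -0.011, 1.0, -0.001]
ft_force: [1.7, -4.6, 0.0]
gripper_width: 25.1
finger_force: 60.8
```

>>> arm_command(
  travel=[
    [-0.005, 0, 0.01],
    [-0.005, 0, 0.02],
    [-0.005, 0, 0.03],
    [-0.005, 0, 0.04],
    [-0.005, 0, 0.05],
    [-0.005, 0, 0.06],
    [-0.005, 0, 0.07],
    [-0.005, 0, 0.07],
  ],
  delta_rot=[
    [0, 0, 0],
    [0, 0, 0],
    [0, 0, 0],
    [0, 0, 0],
    [0, 0, 0],
    [0, 0, 0],
    [0, 0, 0],
    [0, 0, 0],
  ],
)

```text
clock: 9.93
tcp_pos: [555.6, -193.9, 135.8]
ee_rot: [-0.001, -0.011, 1.0, -0.001]
ft_force: [0.2, -6.8, -1.8]
gripper_width: 24.9
finger_force: 60.7
```

>>> arm_command(
  travel=[
    [0.004, -0.005, 0],
    [0.008, -0.01, 0],
    [0.008, -0.01, 0],
    [0.008, -0.01, 0],
  ],
  delta_rot=[
    [0, 0, 0],
    [0, 0, 0],
    [0, 0, 0],
    [0, 0, 0],
  ],
)

```text
clock: 10.27
tcp_pos: [554.6, -194.3, 136.0]
ee_rot: [0.0, -0.011, 1.0, 0.001]
ft_force: [4.6, -0.6, -4.3]
gripper_width: 24.9
finger_force: 60.2
```

>>> arm_command(
  travel=[
    [0, 0, 0.0075],
    [0, 0, 0.015],
    [0, 0, 0.0225],
    [0, 0, 0.03],
    [0, 0, 0.0375],
    [0, 0, 0.0375],
  ],
  delta_rot=[
    [0, 0, 0],
    [0, 0, 0],
    [0, 0, 0],
    [0, 0, 0],
    [0, 0, 0],
    [0, 0, 0],
  ],
)

```text
clock: 10.77
tcp_pos: [553.7, -194.3, 128.6]
ee_rot: [-0.001, -0.011, 1.0, 0.001]
ft_force: [0.4, 1.6, 1.9]
gripper_width: 25.1
finger_force: 60.9
```

>>> arm_command(
  travel=[
    [0, 0, 0.005],
    [0, 0, 0.01],
    [0, 0, 0.015],
    [0, 0, 0.02],
    [0, 0, 0.02],
  ],
  delta_rot=[
    [0, 0, 0],
    [0, 0, 0],
    [0, 0, 0],
    [0, 0, 0],
    [0, 0, 0],
  ],
)

```text
clock: 11.18
tcp_pos: [554.1, -194.3, 124.7]
ee_rot: [-0.0, -0.011, 1.0, 0.001]
ft_force: [0.8, 3.7, 1.9]
gripper_width: 25.4
finger_force: 61.0
```

>>> arm_command(
  travel=[
    [0, 0, 0.004],
    [0, 0, 0.008],
    [0, 0, 0.012],
    [0, 0, 0.016],
    [0, 0, 0.016],
  ],
  delta_rot=[
    [0, 0, 0],
    [0, 0, 0],
    [0, 0, 0],
    [0, 0, 0],
    [0, 0, 0],
  ],
)

```text
clock: 11.6
tcp_pos: [554.3, -194.3, 121.7]
ee_rot: [0.0, -0.011, 1.0, 0.001]
ft_force: [-0.9, 5.0, 4.1]
gripper_width: 25.2
finger_force: 61.2
```

>>> arm_command(
  travel=[
    [0, 0, 0.004],
    [0, 0, 0.008],
    [0, 0, 0.012],
    [0, 0, 0.016],
    [0, 0, 0.016],
  ],
  delta_rot=[
    [0, 0, 0],
    [0, 0, 0],
    [0, 0, 0],
    [0, 0, 0],
    [0, 0, 0],
  ],
)

```text
clock: 12.02
tcp_pos: [554.4, -194.3, 118.5]
ee_rot: [0.0, -0.011, 1.0, 0.001]
ft_force: [0.1, 5.3, 2.6]
gripper_width: 24.8
finger_force: 61.3
```

>>> arm_command(
  travel=[
    [0, 0.002, 0.004],
    [0, 0.002, 0.008],
    [0, 0.002, 0.012],
    [0, 0.002, 0.016],
    [0, 0.002, 0.016],
  ],
  delta_rot=[
    [0, 0, 0],
    [0, 0, 0],
    [0, 0, 0],
    [0, 0, 0],
    [0, 0, 0],
  ],
)

```text
clock: 12.43
tcp_pos: [554.5, -194.2, 115.4]
ee_rot: [0.0, -0.011, 1.0, 0.0]
ft_force: [-0.1, 5.8, 3.5]
gripper_width: 24.9
finger_force: 61.4
```

>>> arm_command(
  travel=[
    [0, 0, 0.004],
    [0, 0, 0.008],
    [0, 0, 0.012],
    [0, 0, 0.012],
  ],
  delta_rot=[
    [0, 0, 0],
    [0, 0, 0],
    [0, 0, 0],
    [0, 0, 0],
  ],
)

```text
clock: 12.77
tcp_pos: [554.5, -194.2, 113.3]
ee_rot: [0.0, -0.011, 1.0, 0.0]
ft_force: [-0.6, 5.6, 5.6]
gripper_width: 25.3
finger_force: 61.6
```

>>> arm_command(
  travel=[
    [0, 0, 0.004],
    [0, 0, 0.008],
    [0, 0, 0.008],
    [0, 0, 0.008],
  ],
  delta_rot=[
    [0, 0, 0],
    [0, 0, 0],
    [0, 0, 0],
    [0, 0, 0],
  ],
)

```text
clock: 13.1
tcp_pos: [554.7, -194.2, 112.9]
ee_rot: [0.001, -0.011, 1.0, 0.0]
ft_force: [-2.4, 6.5, 12.5]
gripper_width: 25.3
finger_force: 62.3
```

```bash
python3 -c "
from cell import sensors
s=sensors.sense();print(s['tcp_pos'],s['ft_force'])"
```

```text
[ 554.70103866 -194.20592824  112.94116473] [-2.39402923  6.51564192 12.49603007]
```

>>> arm_command(
  travel=[
    [0, 0, 0.003],
    [0, 0, 0.005],
    [0, 0, 0.005],
    [0, 0, 0.005],
  ],
  delta_rot=[
    [0, 0, 0],
    [0, 0, 0],
    [0, 0, 0],
    [0, 0, 0],
  ],
)

```text
clock: 13.43
tcp_pos: [554.8, -194.2, 112.9]
ee_rot: [0.001, -0.011, 1.0, 0.0]
ft_force: [-3.1, 7.3, 16.9]
gripper_width: 25.2
finger_force: 63.0
```

>>> arm_command(
  travel=[
    [0, 0, 0],
    [0, 0, 0],
    [0, 0, 0],
    [0, 0, 0],
    [0, 0, 0],
  ],
  delta_rot=[
    [0, 0, 0],
    [0, 0, 0],
    [0, 0, 0],
    [0, 0, 0],
    [0, 0, 0],
  ],
  claw=0,
)

```text
clock: 13.85
tcp_pos: [554.1, -194.9, 109.9]
ee_rot: [-0.0, -0.011, 1.0, -0.0]
ft_force: [-0.2, 0.5, -0.1]
gripper_width: 42.4
finger_force: 0.0
```

>>> arm_command(
  travel=[
    [0, 0, -0.03],
    [0, 0, -0.1],
    [0, 0, -0.25],
    [0, 0, -0.4],
    [0, 0, -0.6],
    [0, 0, -0.8],
    [0, 0, -0.8],
    [0, 0, -0.8],
  ],
  delta_rot=[
    [0, 0, 0],
    [0, 0, 0],
    [0, 0, 0],
    [0, 0, 0],
    [0, 0, 0],
    [0, 0, 0],
    [0, 0, 0],
    [0, 0, 0],
  ],
)

```text
clock: 14.52
tcp_pos: [556.3, -195.6, 274.1]
ee_rot: [0.003, -0.011, 1.0, -0.002]
ft_force: [0.1, -0.1, -0.3]
gripper_width: 42.3
finger_force: 0.0
```

Run:
```python
from h import *
from cell import eyes,sensors
w=eyes.camera_info('wrist')
import json
json.dump({k:(v.tolist() if hasattr(v,'tolist') else v) for k,v in w.items()},open('w3.json','w'))
a=eyes.capture('side')[:,:,::-1];b=eyes.capture('wrist')[:,:,::-1];c=eyes.capture('scene')[:,:,::-1]
cv2.imwrite('pics/full_side3.png',a);cv2.imwrite('pics/full_w3.png',b)
f=lambda i,x,y,w,h:cv2.convertScaleAbs(cv2.resize(i[y:y+h,x:x+w],(400,300),interpolation=cv2.INTER_CUBIC),alpha=1.4)
cv2.imwrite('pics/m3.png',np.vstack([np.hstack([f(a,300,265,160,120),f(c,180,110,120,90)]),np.hstack([f(b,200,140,240,180),f(b,0,0,640,480)])]))
print(sensors.sense()['tcp_pos'])
```

```text
[ 553.68765244 -194.32761531  269.18477831]
```

View pics/m3.png

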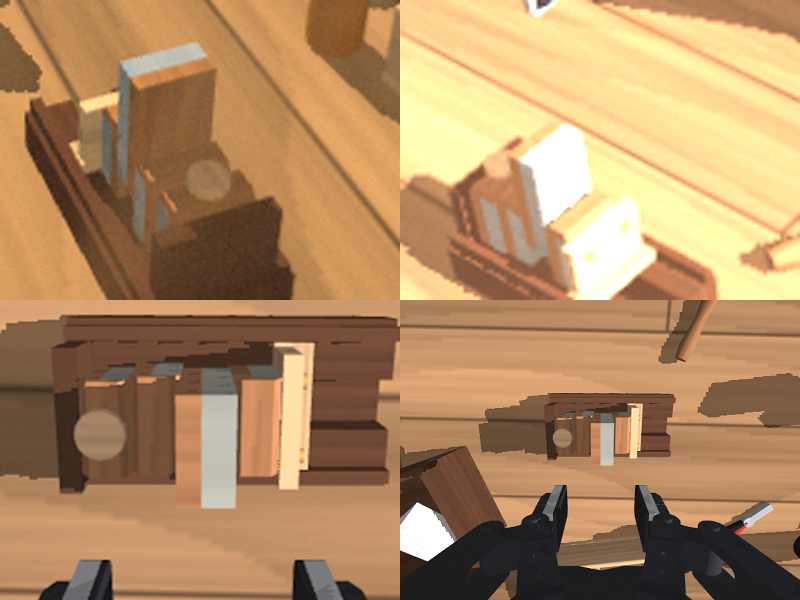

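Run:
```python
from h import *
from cell import eyes
import json
w=json.load(open('w3.json'));w={k:np.array(v) if isinstance(v,list) else v for k,v in w.items()}
q=lambda u,v:(200+u*.6,140+(v-300)*.6)
def P(n,l,z): print(n,*[onz(w,q(u,v),z).round(1)[:2] for u,v in l])
P('tall',[(176,394),(237,394),(237,508),(178,510)],144.7)
P('b top',[(140,388),(167,388),(171,475),(146,475)],92)
P('a top',[(242,380),(275,378),(277,475),(242,476)],92)
P('stop',[(275,352),(299,352),(299,488),(279,488)],87)
P('knob',[(100,435)],104)
B=eyes.camera_info('side');s=lambda u,v:(300+u*.4,265+v*.4)
print([onz(B,s(*p),144.7).round(1)[:2] for p in((120,62),(202,43),(215,66),(132,88))])
a=cv2.imread('pics/full_side3.png')[290:390,330:430];b=cv2.imread('pics/full_w3.png')[180:250,225:395]
cv2.imwrite('pics/m4.png',cv2.convertScaleAbs(np.vstack([cv2.resize(a,(380,280),interpolation=2),cv2.resize(b,(380,300),interpolation=2)]),alpha=2))
```

```text
tall [ 530.5 -208.7] [ 529.9 -183. ] [ 580.8 -181.1] [ 582.4 -207.3]
b top [ 536.9 -228.9] [ 536.5 -215.4] [ 582.1 -213. ] [ 582.4 -226. ]
a top [ 531.7 -177.9] [ 530.3 -161.5] [ 580.8 -157.7] [ 581.8 -175.9]
stop [ 518.  -161.6] [ 517.7 -149.6] [ 589.3 -144.9] [ 589.5 -155.6]
knob [ 558.7 -247.7]
[array([ 528.6, -182.9]), array([ 580.8, -184.1]), array([ 578.7, -205.6]), array([ 526.2, -206.3])]
```

View pics/m4.png

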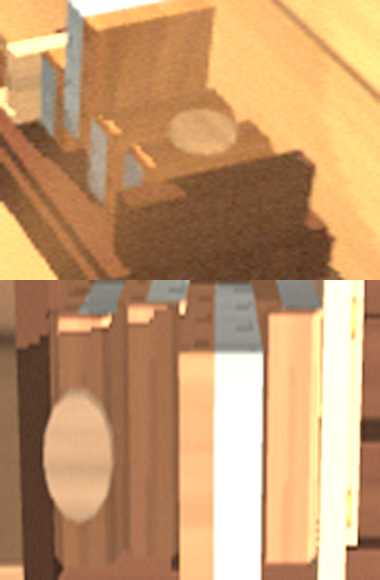

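The tall stone stands upright at about (555,-195), in line with a tight row, and the stop has been pushed back about 5 mm. I'll confirm the depth with a light press using closed fingers. The top should be at z≈144.7.

```bash
python3 -c "
from h import *
goal([554.8,-194.5,152],np.pi+.022)"
```

```text
travel [-0.0067 -0.0016  0.5859] rot [ 0.0003 -0.0007  0.    ]
```

>>> arm_command(
  travel=[
    [0, 0, 0],
    [0, 0, 0],
    [0, 0, 0.1],
    [-0.005, 0, 0.25],
    [-0.005, 0, 0.4],
    [-0.005, 0, 0.52],
    [-0.005, 0, 0.57],
    [-0.005, 0, 0.57],
  ],
  delta_rot=[
    [0, 0, 0],
    [0, 0, 0],
    [0, 0, 0],
    [0, 0, 0],
    [0, 0, 0],
    [0, 0, 0],
    [0, 0, 0],
    [0, 0, 0],
  ],
  claw=-1,
)

```text
clock: 15.33
tcp_pos: [552.8, -193.3, 152.9]
ee_rot: [-0.003, -0.011, 1.0, 0.002]
ft_force: [-1.1, 0.1, -0.3]
gripper_width: -0.2
finger_force: 0.0
```

>>> arm_command(
  travel=[
    [0, 0, 0],
    [0, 0, 0],
    [0, 0, 0],
  ],
  delta_rot=[
    [0, 0, 0],
    [0, 0, 0],
    [0, 0, 0],
  ],
)

```text
clock: 15.58
tcp_pos: [556.7, -195.2, 158.5]
ee_rot: [0.002, -0.011, 1.0, -0.001]
ft_force: [0.1, -0.5, 0.2]
gripper_width: -0.1
finger_force: 0.0
```

>>> arm_command(
  travel=[
    [0.003, 0, 0.02],
    [0.003, 0, 0.04],
    [0.003, 0, 0.05],
    [0.003, 0, 0.056],
    [0.003, 0, 0.056],
    [0.003, 0, 0.056],
  ],
  delta_rot=[
    [0, 0, 0],
    [0, 0, 0],
    [0, 0, 0],
    [0, 0, 0],
    [0, 0, 0],
    [0, 0, 0],
  ],
)

```text
clock: 16.08
tcp_pos: [554.7, -194.5, 145.2]
ee_rot: [-0.0, -0.011, 1.0, 0.0]
ft_force: [0.2, -0.0, 0.3]
gripper_width: 0.1
finger_force: 0.0
```

>>> arm_command(
  travel=[
    [0, 0, 0.003],
    [0, 0, 0.006],
    [0, 0, 0.006],
    [0, 0, 0.006],
  ],
  delta_rot=[
    [0, 0, 0],
    [0, 0, 0],
    [0, 0, 0],
    [0, 0, 0],
  ],
)

```text
clock: 16.42
tcp_pos: [555.0, -194.6, 144.9]
ee_rot: [0.0, -0.011, 1.0, -0.0]
ft_force: [-1.4, 0.3, 5.2]
gripper_width: -0.1
finger_force: 2.7
```

>>> arm_command(
  travel=[
    [0, 0, 0.004],
    [0, 0, 0.007],
    [0, 0, 0.007],
    [0, 0, 0.007],
  ],
  delta_rot=[
    [0, 0, 0],
    [0, 0, 0],
    [0, 0, 0],
    [0, 0, 0],
  ],
)

```text
clock: 16.75
tcp_pos: [555.7, -194.6, 144.7]
ee_rot: [0.001, -0.011, 1.0, -0.0]
ft_force: [-2.1, 1.3, 11.0]
gripper_width: 0.1
finger_force: 5.4
```

>>> arm_command(
  travel=[
    [0, 0, -0.02],
    [0, 0, -0.1],
    [0, 0, -0.25],
    [0, 0, -0.4],
    [0, 0, -0.5],
    [0, 0, -0.5],
    [0, 0, -0.5],
    [0, 0, -0.5],
  ],
  delta_rot=[
    [0, 0, 0],
    [0, 0, 0],
    [0, 0, 0],
    [0, 0, 0],
    [0, 0, 0],
    [0, 0, 0],
    [0, 0, 0],
    [0, 0, 0],
  ],
)

```text
clock: 17.42
tcp_pos: [554.4, -194.4, 241.7]
ee_rot: [-0.001, -0.011, 1.0, 0.0]
ft_force: [-1.1, 0.0, -0.0]
gripper_width: -0.4
finger_force: 0.0
```

The press met a rigid stop at z=144.7 as predicted, so the stone is fully home.

```bash
python3 -c "
from cell import ticket
print(ticket.close_job())"
```

```text
the job is handed in; nothing more can be done
None
```

I put the tall stone back in the rack between plain_a and plain_b, pressed down until it met a rigid stop (a light second press confirmed the depth). It is upright and in line with the others, and the job was handed in at about 17 s of the 59 s allowed; no verdict was returned.

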